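# Unlock the flash pack and put its battery on charge

## Task

The battery bay of the studio flash pack is locked. Take the key that stands in the lock and turn it a little back and forth until it drops into the keyway, then turn it clockwise a quarter turn so that the latch arm swings clear of the cover, and leave it in the lock. Lift the cover off and lay it flat, handle up, on the rubber mat, then take the battery out by its handle and stand it upright in the charging cradle, leaving the other things on the bench where they are.

Things in the scene. Friction and masses are not known exactly. Their poses are not given: they have to be found in the camera images.
- lock_mouth (a point): Centre of the top of the lock's round steel boss: 40 mm across, 20 mm above the pack's deck, bore 24.6 mm. Pack's axes: z up, x away from its front, y from lock to bay. Hidden at the bottom of the bore, at an unknown angle, is a crossed keyway 8.4 mm wide: the key fits every quarter turn, 0.45 to 0.8 rad from its start to one side or the other, with about 0.17 rad of play each way.
- bay_rim (a point): Centre of the battery bay's opening (126 x 126 mm) at the level of the deck, 105 mm from the lock's axis along the pack's y; pack's axes. The pack is a fixed black box 180 (x) x 240 (y) x 100 mm high with a grey top deck and dials on its front. The bay is closed by the cover; its floor is 76 mm below the deck.
- key_bow (a point): Steel key, 100 g, standing loosely in the lock. The point is the centre of its flat bow: 32 wide (own x) x 9 thick (own y, pinch here) x 28 mm high. Below: stem 10 mm across, 12 mm long; barrel 22.4 mm across; blade 20 (x) x 5 mm. At the start 38 mm above lock_mouth; turned to fit and pushed down lightly it drops 12 mm, to 26 mm. Pressing hard while turning may drag the lock along.
- latch (a joint): Angle of the steel latch arm, 13 mm wide, reaching 48 mm from the lock's axis just above the cover's edge. 0: pointing at the bay and holding the cover. Grows as the engaged key is turned clockwise seen from above, to a stop at 1.57; clear of the cover from 1.1. Friction about 0.13 N m, no spring: stays where left.
- cover_grip (a point): Loose aluminium cover of the bay, 220 g: plate 150 x 150 x 5 mm, a 118 x 118 x 5 mm step beneath it, and on top in the middle a black upright handle bar 12 thick (own x) x 50 long (own y) x 34 mm high. The point lies on the handle's middle line, 12 mm below its top, 22 mm above the plate, 32 mm above the step's underside. z up.
- battery_grip (a point): Loose battery in the bay under the cover, 350 g: grey block 56 (own x) x 80 (own y) x 32 mm high with a black upright handle bar on top, 12 thick (x) x 44 long (y) x 34 mm high. The point lies on the handle's middle line, 12 mm below its top, 22 mm above the block, 54 mm above the battery's underside. z up.
- cradle_floor (a point): Centre of the inner floor (5 mm above the bench) of the fixed charging cradle: open black tray 100 (own x) x 124 (own y) mm inside, walls 5 mm thick rising 13 mm above this floor, a grey block 30 mm high along its +x side. It is on the other side of the pack from the mat. The battery stands in it with its long side along own y.
- mat: Black rubber mat fixed on the bench, 210 x 210 x 4 mm, for the cover; origin at the centre of its underside. It lies to the left or the right of the pack.
- lens_big: Bystander: black camera lens standing upright, 72 mm across, 85 mm high; origin under its centre.
- lens_small: Bystander: short black lens, 62 mm across, 50 mm high; origin under its centre.
- camera: Bystander: black camera body 130 mm wide, 100 mm high; origin under its centre.
- cleaner: Bystander: amber bottle 44 mm across, 110 mm high; origin under its centre.
- driver: Bystander: screwdriver 170 mm long lying on the bench; origin at its middle.
- tin: Bystander: small metal tin 48 mm across, 40 mm high; origin under its centre.
- mug: Bystander: white mug 76 mm across, 85 mm high; origin under its centre.
Mind the look-alikes: they are no part of the job. Of the things that look like the part that bears cover_grip, the larger one is meant. What is shaped like the part that bears cradle_floor but green is not meant.

How it is judged (in metres and radians):
On the way, in this order (a step that is already met when the one before it is completed fails the run):
1. the key has dropped into the keyway while the latch still holds the cover (z of key_bow in the frame of lock_mouth below 0.03 m and horizontal distance between key_bow and lock_mouth below 0.01 m and value of joint latch below 0.35 rad), for 0.1 s.
2. the engaged key has turned the latch arm clear of the cover, the cover still on the bay (value of joint latch above 1.1 rad and z of key_bow in the frame of lock_mouth below 0.031 m and distance of cover_grip from where it was at the start of the episode below 0.02 m), for 0.1 s.
3. the cover lies flat on the mat, handle up, let go (horizontal distance between cover_grip and mat below 0.05 m and height (world z) of cover_grip below 0.04 m and angle between cover_grip's own z axis and vertical below 0.1 rad and contact force between the fingers and anything else below 0.3 N), for 0.1 s.
At the end, for the whole second after the job is handed in: Latch arm turned at least 1.1 rad; key dropped in the lock (bow centre under 31 mm above the boss); cover flat, handle up, on the mat, centres within 50 mm; battery upright on the cradle's floor, centres within 35 mm (tilts under 0.1 rad) (value of joint latch above 1.1 rad and z of key_bow in the frame of lock_mouth below 0.031 m and horizontal distance between key_bow and lock_mouth below 0.01 m and horizontal distance between cover_grip and mat below 0.05 m and height (world z) of cover_grip below 0.04 m and angle between each of cover_grip, battery_grip's own z axis and vertical below 0.1 rad and horizontal distance between battery_grip and cradle_floor below 0.035 m and z of battery_grip in the frame of cradle_floor below 0.058 m); the robot touches nothing.
It fails at once if a bystander (lens, camera, bottle, screwdriver, tin or mug) is moved 30 mm (distance of any of lens_big, lens_small, camera, cleaner, driver, tin, mug from where it was at the start of the episode above 0.03 m).
It also fails if it takes over 69 s, if anything falls off the work surface, if the arm or the gripper's body presses on something with over 40 N, if the wrist force passes 120 N, or if a joint passes its speed limit or range.

## Robot

A 6-joint arm with a two-finger parallel gripper is mounted at the origin on the work surface. World frame = base frame: x ahead of the robot, y to its left, z up, the work surface at z = 0. Lengths are in mm, angles in rad, forces in N, time in s.
With the tool pointing down it reaches from about 400 to 925 mm from the base axis. Payload 3.4 kg.
Tool frame: the origin (TCP) lies on the centre line of the jaws, within the pads' length; the fingertips stand 8 mm ahead of it and the grasp point (between the pads) lies 11 mm behind it; z points along the fingers, y is the line along which they close (so a half turn about z gives the same grasp; the last joint's range is limited). The gripper opens to 85 mm and grips with 20 to 120 N. Pads are 22 mm wide; open, the fingers measure 114 mm over their backs; the gripper's body (76 mm by 85 mm) begins 54 mm behind the grasp point. The pads swing forward as they close: fully open they stand 13 mm farther back than shut.
Start: joints at [-1.19, 0.307, 1.506, -0, 1.328, -0.073], TCP at [252.049, -516.82, 239.305] pointing down, gripper open.
Joint ranges: [-3.12, 3.12], [-1.05, 2.28], [0.14, 2.33], [-1.42, 4.57], [0.1, 2.73], [-2.68, 2.68]. Speed limits (rad/s): [2.57, 2.57, 3.14, 3.14, 3.14, 3.14].

## Interface

Orientations are given as a unit quaternion [w, x, y, z].
In Python, from bench import ctrl gives the robot as it stands. The module is installed in compiled form; this text tells all that it offers.
- The arm moves only by the tool drive_tool, never from a script. Its argument "targets" is text: rows parted by semicolons, each of 4 numbers parted by spaces: the shift along the world's x, y, z in cm, then the turn about the world's z in degrees. In form: dx dy dz twist; .... A call has exactly 8 rows; each row shifts and turns the commanded pose from where the row before left it; what a row does not reach is not made up. A row lasts 1/12 s, in which the tool goes at most 41.7 mm and 7.16 degrees, less where a joint would pass 70% of its speed; a pose out of reach is approached as far as the arm can. A call with a gripper value outside its range is refused whole. "claw" is the opening in per cent of the stroke, from 0 (shut) to 100 (fully open), set as the call begins (left out, the last holds). The fingers move at their own pace and stop on an object; "squeeze" is the grip in N (left out, the last holds). Time passes only in rows, so rows that do not move let the fingers close, or fill a call up. It gives the time, the measured TCP pose, the force, the opening and the grip force at its end, in the units of the state.
- ctrl.observe(): the state, without advancing time (a new reading comes with each control period).
- ctrl.camera(name): name is "scene" or "side" or "wrist"; returns a dict with "img" (480x640x3 uint8, red, green, blue), "fx", "fy", "cx", "cy" (pixels), "extrinsics" (4x4, takes a point from world to camera coordinates). Camera axes: x right, y up, looking along -z (the intrinsics and any distortion apply to the point x, -y, -z); pixel columns grow to the right and rows downward; lengths in mm; the calibration is good to about 2 mm. A picture is of the moment at which its call begins. There is no depth.
- ctrl.sign_off(): hands the job in; it is judged then, once.
The state is a dict: "time_s": time; "qpos": joint angles; "qvel": joint speeds; "effort": joint torques, N m; "position": TCP position; "tool_rot": TCP orientation; "force": force on the tool from outside, world axes, zero at the start; "moment": the same for the moment, N m; "gripper_width": opening from 0.0 (shut) to 1.0 (fully open); "grip_force": force on a finger pad.
Only numpy, scipy, OpenCV 4.12 (cv2) and the standard library are available. Lean on these libraries where they do the work, as an engineer would, in place of code of your own. Each camera call takes 0.05 s, during which the arm holds its last target. There are 200 camera calls.

## Working session

There is one attempt and no reset: what is moved stays moved. The work goes in short steps, Python scripts to look and compute and a tool call to move; the robot and the scene stay as the last step left them, time stands still between calls to the robot, and variables do not carry over. Pictures are saved under pics/ and viewed, at most 11 in all, crops included, and the job is handed in when it is done.

Besides the shell and the picture viewer there is one more tool, called as name(argument=value, ...) on one line, values as JSON. drive_tool: Moves the arm, as the interface text tells. Its arguments: {"type":"object","properties":{"targets":{"type":"string"},"claw":{"type":"number"},"squeeze":{"type":"number"}},"required":["targets"]}

```bash
mkdir -p pics; cat > h.py <<'E'
import numpy as np, cv2, json
from bench import ctrl
def snap(n,f):
    c=ctrl.camera(n); cv2.imwrite(f'pics/{f}.png',c['img'][:,:,::-1])
    np.savez(f'pics/{f}.npz',**{k:c[k] for k in c}); return c
def load(f): return np.load(f'pics/{f}.npz')
def px2w(c,u,v,z):
    E=np.array(c['extrinsics']);R=E[:3,:3];t=E[:3,3]
    d=R.T@np.array([(u-c['cx'])/c['fx'],-(v-c['cy'])/c['fy'],-1]);o=-R.T@t
    return o+d*(z-o[2])/d[2]
def w2px(c,p):
    E=np.array(c['extrinsics']);q=E[:3,:3]@np.array(p,float)+E[:3,3]
    return np.array([c['cx']-c['fx']*q[0]/q[2], c['cy']+c['fy']*q[1]/q[2]])
def crop(f,x0,y0,x1,y1,s,out):
    im=cv2.imread(f'pics/{f}.png')[y0:y1,x0:x1]
    cv2.imwrite(f'pics/{out}.png',cv2.resize(im,None,fx=s,fy=s,interpolation=cv2.INTER_CUBIC))
E
python3 - <<'E'
from h import *
for n in ['scene','side','wrist']:
    c=snap(n,n+'0'); E=np.array(c['extrinsics']); print(n,c['fx'],c['cx'],c['cy'],(-E[:3,:3].T@E[:3,3]).round(),E[:3,:3].round(2).tolist(),[k for k in c])
print(ctrl.observe())
E
```

```text
scene 435.9115470300423 324.15994602476945 242.76284561754713 [1014.  430. 1069.] [[-0.74, 0.67, -0.02], [-0.55, -0.58, 0.6], [0.4, 0.46, 0.8]] ['img', 'fx', 'fy', 'cx', 'cy', 'extrinsics']
side 446.7942286673425 315.9773509803175 241.07100234465383 [148. 759. 721.] [[-0.91, -0.41, 0.02], [0.23, -0.47, 0.85], [-0.34, 0.79, 0.52]] ['img', 'fx', 'fy', 'cx', 'cy', 'extrinsics']
wrist 403.3073909385017 320.64475225650045 236.45927804400364 [ 314. -487.  372.] [[0.44, -0.9, -0.0], [0.86, 0.42, -0.27], [0.25, 0.12, 0.96]] ['img', 'fx', 'fy', 'cx', 'cy', 'extrinsics']
{'time_s': 0.15, 'qpos': array([-1.19049300e+00,  3.07413684e-01,  1.50736519e+00,  2.24365361e-05,
        1.32838428e+00, -7.34843355e-02]), 'qvel': array([-0.00221035, -0.00283176, -0.00633891,  0.00082435,  0.00138702,
       -0.00085572]), 'effort': array([ 4.50923717e-04, -4.57978213e+01, -2.52219433e+01, -4.93142363e-05,
        8.51811259e-03, -2.21708723e-05]), 'position': array([ 251.86859914, -516.33645806,  238.58852637]), 'tool_rot': array([-7.77692334e-04,  9.74370140e-01,  2.24949357e-01, -1.09232676e-04]), 'force': array([ 0.1449641 , -0.72977092, -0.48554066]), 'moment': array([-0.01398839, -0.00791907, -0.0398908 ]), 'grip_force': 0.0, 'gripper_width': 1.004305787792762}
```

View pics/scene0.png

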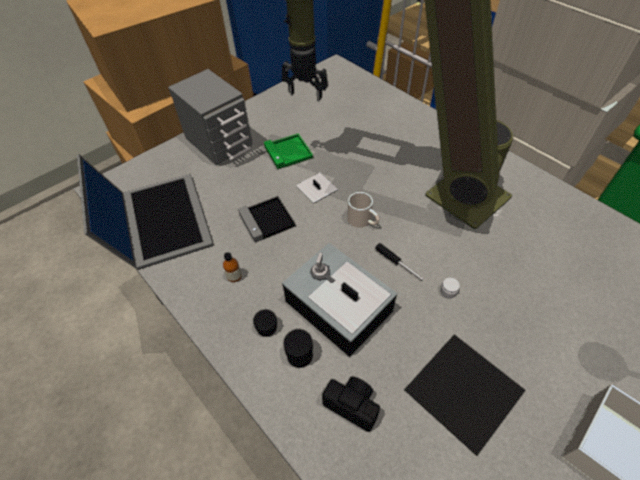

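View pics/side0.png

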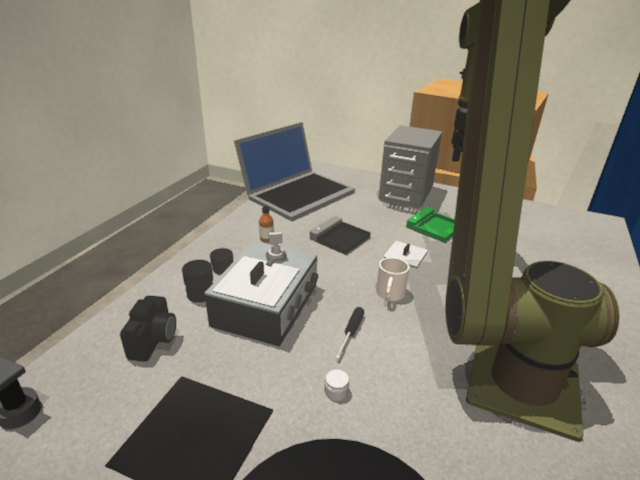

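The scene view shows these candidates:
- **Cover:** the pack cover handle at (350,292), or the small look-alike plate at (316,186). The larger one, on the pack, is meant.
- **Cradle:** black at (267,217), or the green look-alike at (288,150). The black one is meant.
- **Key:** the only one, at (320,262).
- **Mat:** (465,392).

I'll take close crops to check these.

```bash
python3 - <<'E'
from h import *
crop('scene0',235,190,405,340,4,'c1')
crop('side0',200,200,380,345,4,'c2')
E
```

```text
(no output)
```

View pics/c1.png

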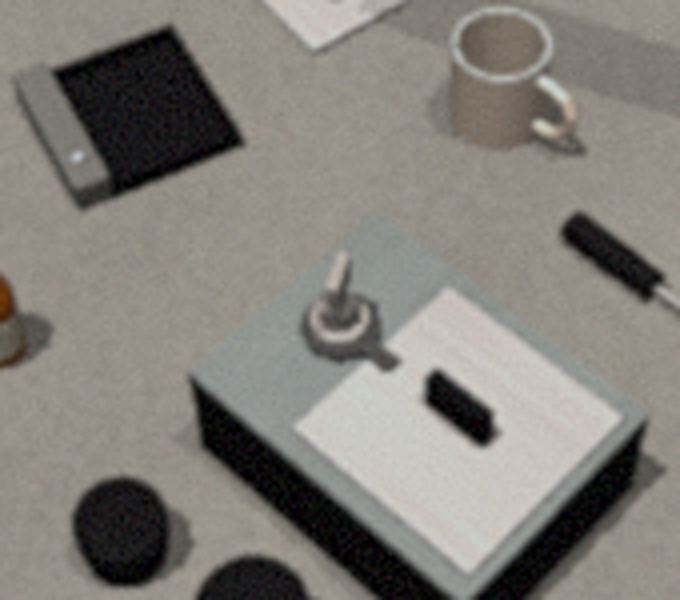

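View pics/c2.png

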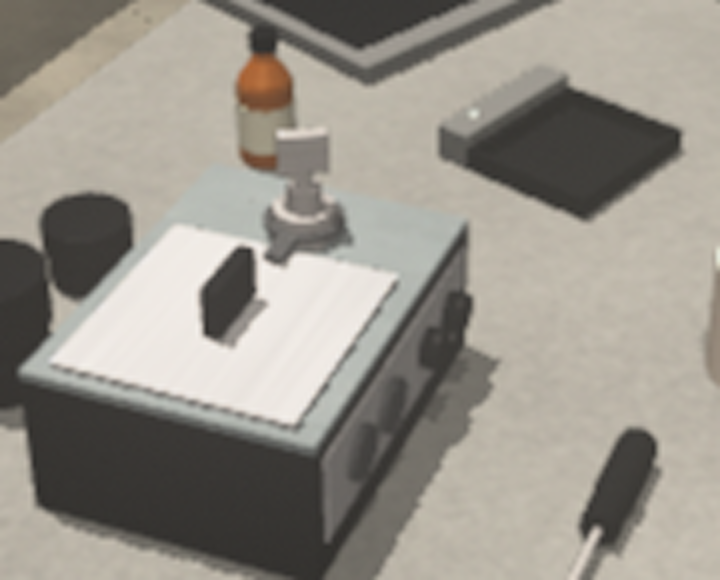

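```bash
python3 - <<'E'
from h import *
s=load('scene0');d=load('side0')
S=lambda u,v,z:px2w(s,235+u/4-.4,190+v/4-.4,z)[:2].round(1)
D=lambda u,v,z:px2w(d,200+u/4-.4,200+v/4-.4,z)[:2].round(1)
cs=np.array([S(450,288,105),S(622,416,105),S(472,572,105),S(295,428,105)])
cd=np.array([D(398,278,105),D(298,425,105),D(50,362,105),D(182,225,105)])
for n,c in(('coverS',cs),('coverD',cd)):
    e=np.roll(c,-1,0)-c
    print(n,c.tolist(),c.mean(0),np.hypot(*e.T).round(),np.degrees(np.arctan2(e[:,1],e[:,0])).round(1))
print('deckS',[S(*p,100) for p in((380,215),(192,380),(648,412))])
print('deckD',[D(*p,100) for p in((468,225),(318,452),(20,372),(215,170))])
print('boss top S',S(340,318,120),'D',D(304,206,120))
print('key bow top ctr S',S(342,254,172),S(332,284,144),'D bow centre',D(303,153,158))
print('latch tip S',S(392,362,106),D(278,252,108))
print('handle top S',S(460,395,139),'D',D(229,280,122))
print('cradle top S',[S(*p,18) for p in((172,27),(243,142))],'block top',[S(*p,35) for p in((15,75),(38,65),(108,180),(82,195))])
print('cradle D',[D(*p,18) for p in((682,132),(588,210))],'block',[D(*p,35) for p in((440,125),(470,140),(568,75),(540,66))])
print('mat S',np.array([px2w(s,*p,4)[:2] for p in((455,336),(524,389),(476,449),(405,390))]).round())
print('mat D',np.array([px2w(d,*p,4)[:2] for p in((183,377),(273,410),(107,466))]).round())
for n,p in(('mug',(360,222)),('driver handle',(387,252)),('driver tip',(421,279)),('tin',(451,290)),('cleaner',(232,280)),('lsm',(265,330)),('lbig',(299,360)),('cam',(350,415))): print(n,px2w(s,*p,0)[:2].round())
E
```

```text
coverS [[530.9, -32.2], [520.3, 113.4], [665.9, 125.1], [678.2, -22.1]] [598.825  46.05 ] [146. 146. 148. 148.] [  94.2    4.6  -85.2 -176.1]
coverD [[529.6, -34.8], [518.0, 111.5], [668.2, 123.2], [675.9, -27.7]] [597.925  43.05 ] [147. 151. 151. 146.] [  94.5    4.5  -87.1 -177.2]
deckS [array([ 520.8, -112.2]), array([701.9, -97.3]), array([503.4, 121.1])]
deckD [array([ 518.3, -113.2]), array([500.9, 121.1]), array([682.1, 132.7]), array([ 695.7, -100.3])]
boss top S [607.5 -57.1] D [606.7 -60. ]
key bow top ctr S [596.2 -65.7] [603.9 -67.9] D bow centre [606.8 -60.7]
latch tip S [599.9 -15.6] [605.4 -23.8]
handle top S [599.8  46.1] D [606.3  31.8]
cradle top S [array([ 471.8, -418.3]), array([ 508.4, -283.9])] block top [array([ 604.3, -449.9]), array([ 584.6, -446. ]), array([ 615.3, -314.1]), array([ 638.4, -316.1])]
cradle D [array([ 470. , -423.9]), array([ 496.6, -285.1])] block [array([ 633. , -322.8]), array([ 603.2, -312.3]), array([ 573.9, -441.9]), array([ 600., -446.])]
mat S [[440. 283.]
 [430. 482.]
 [626. 483.]
 [643. 288.]]
mat D [[638. 284.]
 [434. 276.]
 [631. 491.]]
mug [ 341. -164.]
driver handle [366. -25.]
driver tip [366. 107.]
tin [332. 188.]
cleaner [ 767. -265.]
lsm [794. -73.]
lbig [782.  53.]
cam [781. 238.]
```

drive_tool(targets="2.2 2.8 0.2 0;2.2 2.8 0.2 0;2.2 2.8 0.2 0;2.2 2.8 0.2 0;2.2 2.8 0.2 0;2.2 2.8 0.2 0;2.2 2.8 0 0;2.2 2.8 0 0", claw=70, squeeze=30)

```text
time_s: 0.82
position: [428.7, -291.2, 251.3]
tool_rot: [-0.0, 0.974, 0.225, -0.0]
force: [1.3, -0.5, -0.3]
gripper_width: 0.699
grip_force: 0.0
```

drive_tool(targets="2.2 2.9 0 0;2.2 2.9 0 0;2.2 2.9 0 0;2.2 2.9 0 0;2.2 2.9 0 0;2.2 2.9 0 0;2.2 2.9 0 0;2.2 2.9 0 0")

```text
time_s: 1.48
position: [604.6, -59.1, 251.0]
tool_rot: [-0.0, 0.974, 0.225, -0.0]
force: [-0.6, -0.3, -0.4]
gripper_width: 0.701
grip_force: 0.0
```

```bash
python3 - <<'E'
from h import *
c=snap('wrist','w1'); o=ctrl.observe(); print(o['time_s'],o['position'],o['qpos'],o['force'])
for p in((606.7,-60.2,120),(606.7,-60.2,172)): print(w2px(c,p))
E
```

```text
1.5333 [609.23648311 -53.41410663 250.8481928 ] [-0.16009692  0.34768041  1.41328087  0.00614374  1.377228    0.95235804] [5.13780736 2.52755603 0.66057551]
[322.40645867 225.57398978]
[322.85827188 248.85932914]
```

View pics/w1.png

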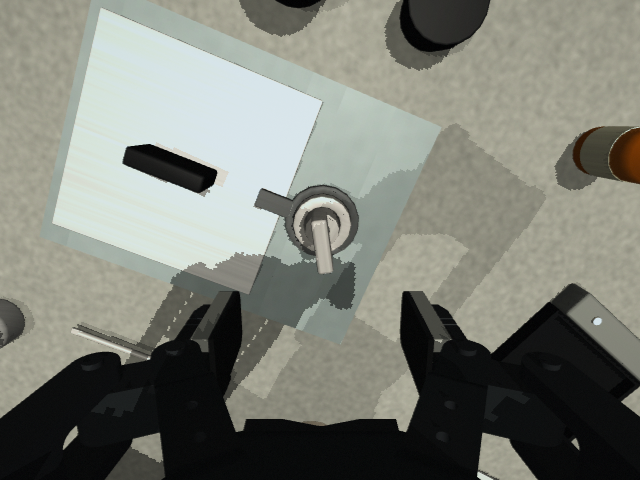

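The wrist view shows the bow top as a bar from about (319,222) to (326,272), the boss ring centred at (322,219) and the latch at (265,200).

```bash
python3 - <<'E'
from h import *
c=load('w1')
print('boss',px2w(c,322,219,120))
for u,v in((314,222),(326,220),(331,271),(319,274)): print(px2w(c,u,v,172)[:2])
a=px2w(c,320,221,172);b=px2w(c,325,272.5,172);e=b-a;print((a+b)/2,np.hypot(*e[:2]),np.degrees(np.arctan2(e[1],e[0])))
p=[px2w(c,*q,105) for q in((100,8),(322,100),(250,293),(52,222))];p=np.array(p)[:,:2];print(p,p.mean(0))
h=[px2w(c,*q,139)[:2] for q in((126,146),(216,176))];print('handle',h,np.mean(h,0))
o=ctrl.observe();print(o['time_s'],o['position'])
E
```

```text
boss [610.68342256 -57.94472264 120.        ]
[618.31290562 -49.15940024]
[622.1671121  -54.51584841]
[596.99485185 -70.04723501]
[592.42245795 -64.77810613]
[607.47622428 -59.62748561 172.        ] 29.906606632272272 -148.6125540782607
[[667.86384814 123.31653293]
 [679.66377345 -24.25736135]
 [532.57836685 -36.07281333]
 [521.09838042 112.48811183]] [600.30109221  43.86861752]
handle [array([603.64245119,  68.48916635]), array([610.57566218,  13.7134513 ])] [607.10905668  41.10130882]
1.5333 [609.23648311 -53.41410663 250.8481928 ]
```

drive_tool(targets="0.3 0.1 0 5.4;0 0 -2 0;0 0 -2 0;0 0 -2 0;0 0 -1 0;0 0 0 0;0 0 0 0;0 0 0 0", claw=45)

```text
time_s: 2.2
position: [607.8, -60.1, 182.3]
tool_rot: [0.0, 0.963, 0.271, 0.001]
force: [0.4, -0.3, 0.6]
gripper_width: 0.454
grip_force: 0.0
```

```bash
python3 - <<'E'
from h import *
s=snap('scene','s2');w=snap('wrist','w2');d=snap('side','d2')
o=ctrl.observe();print(o['time_s'],o['position'],o['tool_rot'],o['force'])
a=cv2.resize(s['img'][225:305,270:370],(400,320),interpolation=2)
b=cv2.resize(d['img'][205:285,225:325],(400,320),interpolation=2)
e=cv2.resize(w['img'][160:340,200:440],(400,280))
cv2.imwrite('pics/m2.png',np.vstack([np.hstack([a,b]),np.hstack([e,e*0])])[:,:,::-1])
E
```

```text
2.35 [607.94085664 -60.07298577 182.70387006] [5.68293531e-04 9.62705872e-01 2.70547050e-01 1.17219631e-03] [0.10325553 0.49579254 0.05173707]
```

View pics/m2.png

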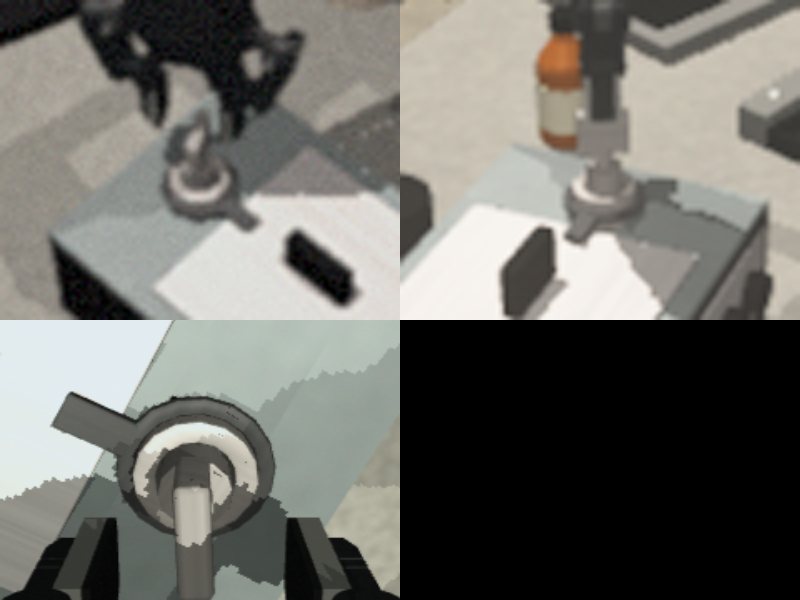

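The key stands between the open fingers and its flat faces them. I go down and grip.

drive_tool(targets="-0.1 0.1 -1.8 0;0 0 -1.7 0;0 0 0 0;0 0 0 0;0 0 0 0;0 0 0 0;0 0 0 0;0 0 0 0")

```text
time_s: 3.02
position: [606.7, -58.9, 147.3]
tool_rot: [0.0, 0.963, 0.271, 0.001]
force: [-0.7, 0.1, 0.1]
gripper_width: 0.451
grip_force: 0.0
```

drive_tool(targets="0 0 0 0;0 0 0 0;0 0 0 0;0 0 0 0;0 0 0 0;0 0 0 0;0 0 0 0;0 0 0 0", claw=0, squeeze=30)

```text
time_s: 3.68
position: [606.2, -58.8, 146.5]
tool_rot: [0.0, 0.963, 0.271, 0.0]
force: [-0.5, 0.8, 3.1]
gripper_width: 0.1
grip_force: 36.2
```

drive_tool(targets="0 0 -0.1 0;0 0 0 4;0 0 0 4;0 0 0 4;0 0 0 4;0 0 0 3;0 0 0 2;0 0 0 2")

```text
time_s: 4.35
position: [607.2, -59.1, 146.4]
tool_rot: [0.001, 0.889, 0.458, 0.001]
force: [-0.1, -0.6, 4.5]
gripper_width: 0.1
grip_force: 36.6
```

drive_tool(targets="0 0 -0.1 2;0 0 0 2;0 0 0 2;0 0 0 2;0 0 0 2;0 0 0 2;0 0 0 2;0 0 0 2")

```text
time_s: 5.02
position: [607.4, -59.7, 145.7]
tool_rot: [0.002, 0.817, 0.577, 0.001]
force: [0.2, -1.0, 5.5]
gripper_width: 0.098
grip_force: 36.8
```

drive_tool(targets="0 0 0 2;0 0 0 2;0 0 0 2;0 0 0 2;0 0 0 2;0 0 0 2;0 0 0 2;0 0 0 2")

```text
time_s: 5.68
position: [605.8, -58.8, 143.6]
tool_rot: [-0.0, 0.728, 0.685, -0.0]
force: [1.3, -0.6, -1.0]
gripper_width: 0.098
grip_force: 35.7
```

```bash
python3 - <<'E'
from h import *
o=ctrl.observe();print(o['position'],o['force'],o['moment'],o['qpos'])
E
```

```text
[605.78810593 -58.75003596 143.55840019] [ 1.30150552 -0.56036478 -0.99901958] [ 0.05964401 -0.16435493  0.02405943] [-1.66100169e-01  4.36140899e-01  1.56014505e+00  5.43992152e-05
  1.14620633e+00 -1.05029029e-01]
```

The force has vanished and the tool sank, so the blade is over the keyway. I lower it.

drive_tool(targets="0.1 -0.1 -0.2 0;0 0 -0.2 0;0 0 -0.2 0;0 0 -0.2 0;0 0 -0.1 0;0 0 0 0;0 0 0 0;0 0 0 0")

```text
time_s: 6.35
position: [607.1, -59.8, 135.4]
tool_rot: [0.0, 0.729, 0.685, 0.0]
force: [0.1, -0.0, -1.2]
gripper_width: 0.101
grip_force: 35.8
```

drive_tool(targets="0 0 -0.1 0;0 0 0 0;0 0 0 0;0 0 0 -4;0 0 0 -5;0 0 0 -5;0 0 0 -5;0 0 0 -5")

```text
time_s: 7.02
position: [606.6, -59.4, 134.6]
tool_rot: [-0.0, 0.856, 0.516, -0.0]
force: [-1.7, 1.1, 3.2]
gripper_width: 0.099
grip_force: 37.0
```

drive_tool(targets="0 0 0 -5;0 0 0 -5;0 0 0 -5;0 0 0 -5;0 0 0 -5;0 0 0 -5;0 0 0 -5;0 0 0 -5", squeeze=50)

```text
time_s: 7.68
position: [606.4, -59.1, 134.7]
tool_rot: [-0.001, 0.981, 0.192, -0.0]
force: [-1.5, 1.7, 3.2]
gripper_width: 0.095
grip_force: 50.8
```

drive_tool(targets="0 0 0 -4;0 0 0 -4;0 0 0 -4;0 0 0 -4;0 0 0 -3;0 0 0 -3;0 0 0 0;0 0 0 0")

```text
time_s: 8.35
position: [606.4, -59.0, 134.6]
tool_rot: [-0.001, 1.0, 0.004, -0.0]
force: [-2.4, 2.8, 4.2]
gripper_width: 0.099
grip_force: 51.0
```

```bash
python3 - <<'E'
from h import *
s=snap('scene','s3');w=snap('wrist','w3');d=snap('side','d3')
o=ctrl.observe();print(o['time_s'],o['position'],o['force'],o['moment'],o['qpos'])
a=cv2.resize(s['img'][225:305,270:370],(400,320),interpolation=2)
b=cv2.resize(d['img'][205:285,225:325],(400,320),interpolation=2)
e=cv2.resize(w['img'][160:340,200:440],(400,280))
cv2.imwrite('pics/m3.png',np.vstack([np.hstack([a,b]),np.hstack([e,e*0])])[:,:,::-1])
E
```

```text
8.5 [606.44017526 -59.09763652 134.62325428] [-2.89767145  4.32673432  5.31077522] [ 0.75512281  0.63048339 -0.00516473] [-1.67091354e-01  4.46161394e-01  1.56871606e+00  1.17470909e-03
  1.12787859e+00  1.39509229e+00]
```

View pics/m3.png

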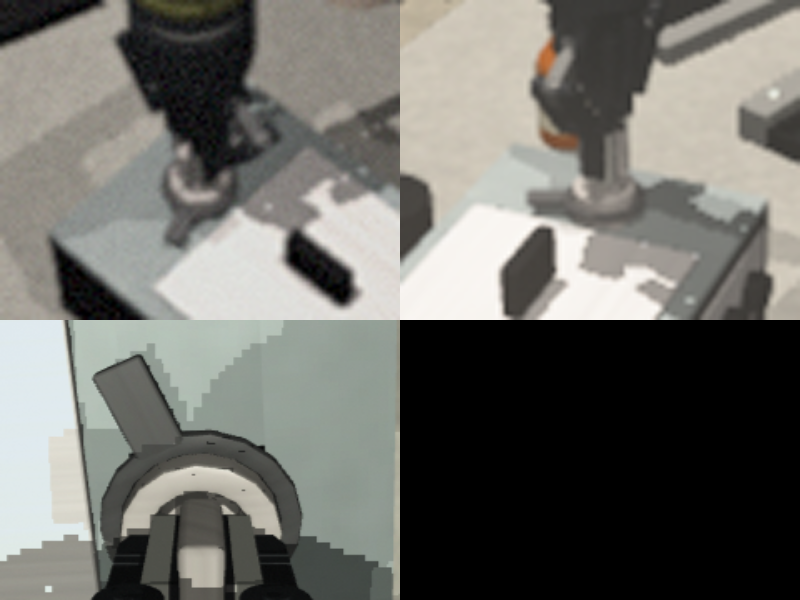

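The latch arm has swung off the cover edge by about 65°. I turn it on to near the stop.

drive_tool(targets="0 0 0 -4;0 0 0 -4;0 0 0 -4;0 0 0 -4;0 0 0 -3;0 0 0 -2;0 0 0 0;0 0 0 0")

```text
time_s: 9.17
position: [606.5, -59.0, 134.6]
tool_rot: [-0.001, 0.984, -0.178, -0.001]
force: [-3.6, 3.0, 5.6]
gripper_width: 0.098
grip_force: 51.2
```

```bash
python3 - <<'E'
from h import *
o=ctrl.observe();print(o['time_s'],o['position'],o['tool_rot'],o['force'],o['moment'])
E
```

```text
9.1667 [606.49145715 -58.95693677 134.64283991] [-6.21743444e-04  9.83980804e-01 -1.78272537e-01 -5.40805734e-04] [-3.63906742  2.97219504  5.61617984] [0.78124886 0.64500742 0.05783469]
```

drive_tool(targets="0 0 0 0;0 0 0 0;0 0 0 0;0 0 0 0;0 0 1.5 0;0 0 3 0;0 0 3.5 0;0 0 3 0", claw=45)

```text
time_s: 9.83
position: [607.2, -60.1, 245.5]
tool_rot: [0.0, 0.984, -0.179, -0.0]
force: [1.2, -0.3, 0.3]
gripper_width: 0.455
grip_force: 0.0
```

drive_tool(targets="0 1.4 0 7;0 1.4 0 7;0 1.4 0 7;0 1.4 0 7;0 1.4 0 7;0 1.4 0 7;0 1.4 0 7;0 0.6 0 7")

```text
time_s: 10.5
position: [607.2, 45.6, 244.1]
tool_rot: [-0.0, 0.952, 0.307, 0.0]
force: [0.6, 0.2, 1.0]
gripper_width: 0.452
grip_force: 0.0
```

drive_tool(targets="-0.8 0 0 7;0 0 0 7;0 0 0 7;0 0 0 7;0 0 0 7;0 0 0 7;0 0 0 7;0 0 0 7")

```text
time_s: 11.17
position: [599.3, 43.9, 244.1]
tool_rot: [0.0, 0.696, 0.718, -0.0]
force: [-1.0, -0.1, -0.4]
gripper_width: 0.452
grip_force: 0.0
```

```bash
python3 - <<'E'
from h import *
ctrl.camera('side')
s=snap('scene','s4');w=snap('wrist','w4');d=snap('side','d4')
o=ctrl.observe();print(o['time_s'],o['position'],o['tool_rot'],o['force'],w2px(w,(599,44.5,139)),w2px(w,(606.7,-60,120)))
a=cv2.resize(s['img'][225:305,270:370],(400,320),interpolation=2)
b=cv2.resize(d['img'][205:285,225:325],(400,320),interpolation=2)
e=cv2.resize(w['img'][150:430,140:600],(460,280))
cv2.imwrite('pics/m4.png',np.vstack([np.hstack([a,b]),np.hstack([e,np.zeros((280,340,3),np.uint8)])])[:,:,::-1])
E
```

```text
11.3667 [599.14270913  43.99635972 244.1628998 ] [ 5.79782399e-05  6.99670372e-01  7.14465788e-01 -7.05171399e-05] [-0.03563562  0.54177515 -0.42767951] [320.25489918 236.51521245] [327.29730423 367.02559032]
```

View pics/m4.png

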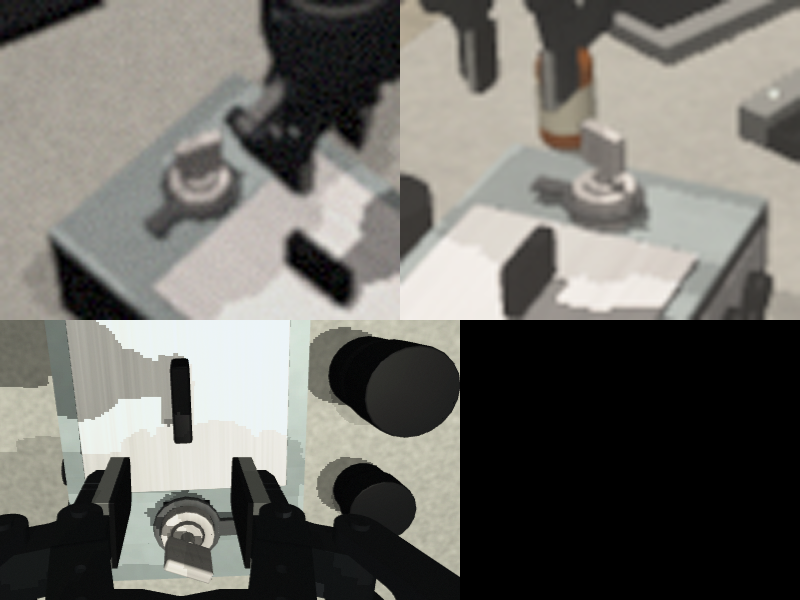

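```bash
python3 - <<'E'
from h import *
s=load('s4');d=load('d4');w=load('w4')
a=np.radians(-20.5);ux=np.array([np.cos(a),np.sin(a),0])
for zb in(146,158):
  for sg in(-1,1):
    for dz in(-14,14):
      p=np.array([606.7,-60,zb+dz])+sg*16*ux
      print(zb,sg,dz,'m4 scene',((w2px(s,p)-[270,225])*4).round(),'side',((w2px(d,p)-[225,205])*4+[400,0]).round(),'wrist',(w2px(w,p)-[140,150]+[0,320]).round())
p=np.array([606.7,-60,120]);print('boss',((w2px(s,p)-[270,225])*4).round(),((w2px(d,p)-[225,205])*4+[400,0]).round(),(w2px(w,p)-[140,150]+[0,320]).round())
E
```

```text
146 -1 -14 m4 scene [219. 155.] side [619. 178.] wrist [166. 540.]
146 -1 14 m4 scene [218. 130.] side [618. 139.] wrist [165. 566.]
146 1 -14 m4 scene [173. 171.] side [585. 158.] wrist [209. 554.]
146 1 14 m4 scene [171. 146.] side [584. 119.] wrist [211. 582.]
158 -1 -14 m4 scene [218. 144.] side [619. 162.] wrist [166. 550.]
158 -1 14 m4 scene [218. 119.] side [618. 122.] wrist [164. 579.]
158 1 -14 m4 scene [172. 160.] side [584. 142.] wrist [210. 565.]
158 1 14 m4 scene [170. 135.] side [583. 103.] wrist [213. 595.]
boss [196. 173.] [602. 184.] [187. 537.]
```

The key is down and upright: its bow corners match the 26 mm prediction. The latch is swung about 90°. The cover handle is centred between the fingers, so I go down on it.

drive_tool(targets="0 0 -2.6 3;0 0 -3 0;0 0 -3 0;0 0 -2.5 0;0 0 -1.5 0;0 0 0 0;0 0 0 0;0 0 0 0")

```text
time_s: 12.03
position: [600.1, 44.1, 119.4]
tool_rot: [0.001, 0.68, 0.733, 0.001]
force: [-0.2, -0.1, 0.2]
gripper_width: 0.448
grip_force: 0.0
```

drive_tool(targets="0 0 0 0;0 0 0 0;0 0 0 0;0 0 0 0;0 0 0 0;0 0 0 0;0 0 0 0;0 0 0 0", claw=0, squeeze=60)

```text
time_s: 12.7
position: [600.4, 44.2, 120.1]
tool_rot: [0.001, 0.68, 0.734, 0.001]
force: [-0.1, -0.3, 6.3]
gripper_width: 0.128
grip_force: 60.5
```

drive_tool(targets="0 0 0.5 0;0 0 1 0;0 0 2 0;0 0 2.5 0;0 0 2.5 0;0 0 2 0;0 0 0 0;0 0 0 0")

```text
time_s: 13.37
position: [599.6, 44.2, 224.8]
tool_rot: [0.001, 0.679, 0.734, 0.001]
force: [0.1, -1.1, -3.1]
gripper_width: 0.127
grip_force: 59.5
```

drive_tool(targets="-0.4 2.1 0 0;-0.4 2.1 0 0;-0.4 2.1 0 0;-0.4 2.1 0 0;-0.4 2.1 0 0;-0.4 2.1 0 0;-0.4 2.1 0 0;-0.4 2.1 0 0")

```text
time_s: 14.03
position: [565.2, 212.7, 221.0]
tool_rot: [-0.001, 0.679, 0.734, -0.002]
force: [0.9, 0.5, -1.2]
gripper_width: 0.128
grip_force: 59.4
```

drive_tool(targets="-0.4 2.1 0 0;-0.4 2.1 0 0;-0.4 2.1 0 0;-0.4 2.1 0 0;-0.4 2.1 -1 0;-0.4 2.1 -2 0;-0.4 2.1 -2 0;-0.5 2.1 -2 0")

```text
time_s: 14.7
position: [532.6, 380.4, 150.6]
tool_rot: [-0.0, 0.679, 0.734, -0.002]
force: [-0.1, -0.0, -1.9]
gripper_width: 0.129
grip_force: 59.4
```

drive_tool(targets="0 0.2 -2.5 0;0 0 -2.5 0;0 0 -2.5 0;0 0 -2 0;0 0 -1 0;0 0 0 0;0 0 0 0;0 0 0 0")

```text
time_s: 15.37
position: [534.7, 382.5, 49.1]
tool_rot: [0.0, 0.679, 0.734, 0.001]
force: [0.1, 0.9, -1.7]
gripper_width: 0.127
grip_force: 59.3
```

```bash
python3 - <<'E'
from h import *
s=snap('scene','s5');w=snap('wrist','w5')
o=ctrl.observe();print(o['time_s'],o['position'],o['tool_rot'],o['force'])
a=s['img'][225:465,270:570];e=cv2.resize(w['img'],(400,300));a=cv2.resize(a,(400,320))
b=cv2.resize(s['img'][240:340,270:395],(400,320),interpolation=2)
cv2.imwrite('pics/m5.png',np.hstack([np.vstack([a,b*1])[:600],np.vstack([e,e*0])])[:,:,::-1])
E
```

```text
15.4667 [535.20002545 382.79280534  49.93495215] [3.98078931e-04 6.79485701e-01 7.33687117e-01 1.49585647e-03] [ 0.00235058  0.51109536 -1.69781197]
```

View pics/m5.png

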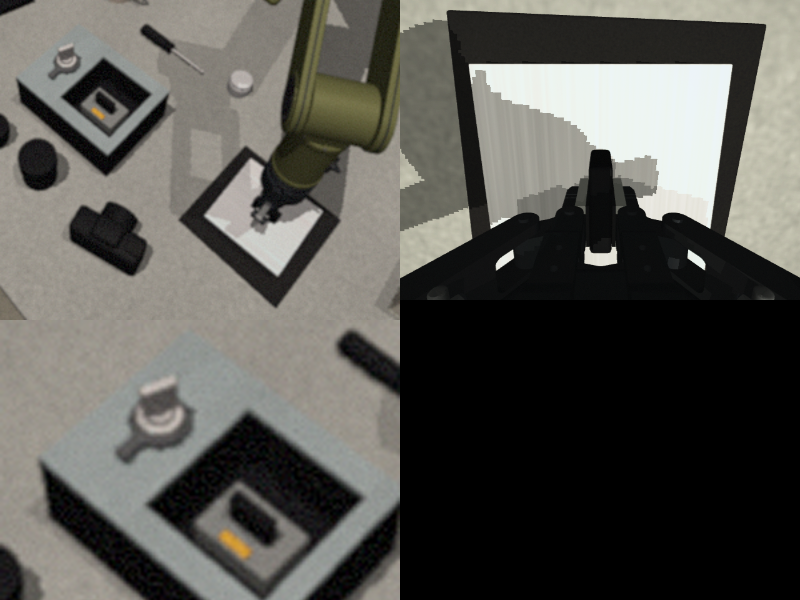

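The cover is held level above the mat with the mat's border visible all round. The battery shows in the open bay, its handle at about (253,510) in the crop.

drive_tool(targets="0 0 -1 0;0 0 -0.7 0;0 0 -0.4 0;0 0 0 0;0 0 0 0;0 0 0 0;0 0 0 0;0 0 0 0")

```text
time_s: 16.13
position: [534.0, 382.1, 28.9]
tool_rot: [-0.0, 0.68, 0.734, 0.0]
force: [-1.1, -1.2, 10.2]
gripper_width: 0.127
grip_force: 61.4
```

drive_tool(targets="0 0 0.1 0;0 0 0 0;0 0 0 0;0 0 0 0;0 0 0 0;0 0 1 0;0 0 3 0;0 0 3 0", claw=40)

```text
time_s: 16.8
position: [532.8, 381.3, 97.7]
tool_rot: [-0.001, 0.679, 0.734, -0.002]
force: [0.8, -0.3, -0.9]
gripper_width: 0.4
grip_force: 0.0
```

drive_tool(targets="0 0 4 0;0 0 4 0;0 0 4 0;0 0 4 0;0.4 -2.5 0 0;0.4 -2.5 0 0;0.4 -2.5 0 0;0.4 -2.5 0 0")

```text
time_s: 17.47
position: [549.9, 281.3, 259.5]
tool_rot: [0.0, 0.679, 0.734, 0.001]
force: [0.6, 0.1, -0.7]
gripper_width: 0.397
grip_force: 0.0
```

drive_tool(targets="0.5 -3 0 0;0.5 -3 0 0;0.5 -3 0 0;0.5 -3 0 0;0.5 -3 0 0;0.5 -3 0 0;0.5 -3 0 0;0.5 -3 0 0")

```text
time_s: 18.13
position: [589.9, 40.7, 259.1]
tool_rot: [0.0, 0.679, 0.734, 0.0]
force: [0.3, -0.2, 0.2]
gripper_width: 0.4
grip_force: 0.0
```

```bash
python3 - <<'E'
from h import *
ctrl.camera('side')
s=snap('scene','s6');w=snap('wrist','w6')
o=ctrl.observe();print(o['time_s'],o['position'],o['tool_rot'],o['force'])
x=load('s5')
print('batt est from s5', px2w(x,270+(253)/3.2,240+(510-320)/3.2,88), 'cradle/bay px', w2px(w,(599,44.5,90)))
e=cv2.resize(w['img'][60:460,120:520],(600,600)); a=cv2.resize(s['img'][330:460,400:530],(200,200))
cv2.imwrite('pics/m6.png',np.hstack([e,np.vstack([a,np.zeros((400,200,3),np.uint8)])])[:,:,::-1])
E
```

```text
18.2833 [590.28671932  40.06351857 258.85139237] [2.61118646e-04 6.80789098e-01 7.32479437e-01 1.01357675e-04] [-0.66463041  0.33851753  0.65228538]
batt est from s5 [601.132992    47.60537783  88.        ] cradle/bay px [331.94778127 206.27973082]
```

View pics/m6.png

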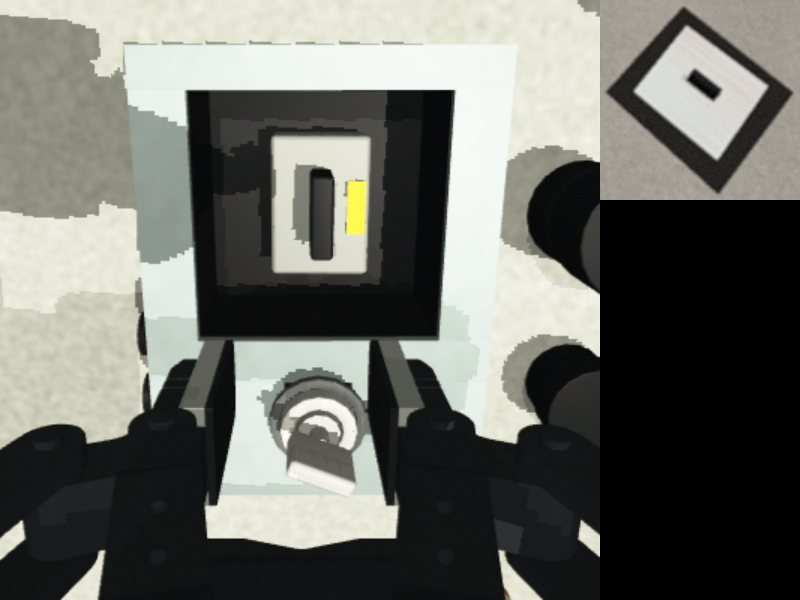

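The cover lies flat on the mat (right inset). The battery handle top is at about (321,219) in the crop and lines up with the fingers, so I go down.

drive_tool(targets="1 0.4 -2 0;0 0 -3.5 0;0 0 -3.5 0;0 0 -3 0;0 0 -1.8 0;0 0 0 0;0 0 0 0;0 0 0 0")

```text
time_s: 18.95
position: [601.2, 47.0, 121.8]
tool_rot: [0.001, 0.679, 0.734, 0.001]
force: [-0.2, 0.2, 0.7]
gripper_width: 0.402
grip_force: 0.0
```

```bash
python3 - <<'E'
from h import *
w=snap('wrist','w7');o=ctrl.observe();print(o['time_s'],o['position'],o['force'])
cv2.imwrite('pics/m7.png',cv2.resize(w['img'][80:480,120:520],(600,600))[:,:,::-1])
E
```

```text
19.0 [601.58582209  46.85208809 122.32562228] [-0.11820916  0.27066893  0.62586088]
```

View pics/m7.png

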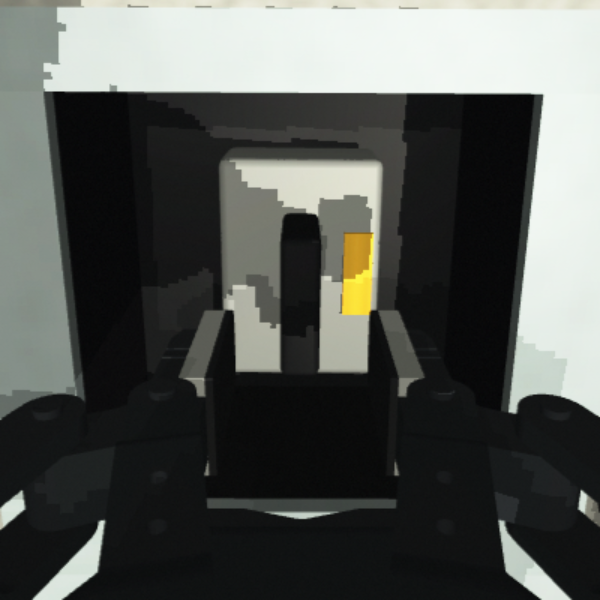

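The handle is centred between the fingers at x≈301. I go down the last 5 cm and grip.

drive_tool(targets="0 -0.2 -1.5 0;0 0 -2 0;0 0 -1.6 0;0 0 0 0;0 0 0 0;0 0 0 0;0 0 0 0;0 0 0 0")

```text
time_s: 19.67
position: [601.2, 44.3, 70.9]
tool_rot: [0.001, 0.679, 0.734, 0.001]
force: [0.2, -0.3, -0.5]
gripper_width: 0.398
grip_force: 0.0
```

drive_tool(targets="0 0 0 0;0 0 0 0;0 0 0 0;0 0 0 0;0 0 0 0;0 0 0 0;0 0 0 0;0 0 0 0", claw=0, squeeze=70)

```text
time_s: 20.33
position: [600.7, 44.2, 70.0]
tool_rot: [0.001, 0.679, 0.734, 0.0]
force: [0.0, 0.0, 6.3]
gripper_width: 0.131
grip_force: 69.1
```

drive_tool(targets="0 0 0.5 0;0 0 1.5 0;0 0 2.5 0;0 0 2.5 0;0 0 2.5 0;0 0 2.5 0;0 0 2 0;0 0 0 0")

```text
time_s: 21.0
position: [602.2, 44.2, 213.2]
tool_rot: [0.003, 0.679, 0.734, 0.002]
force: [0.6, 0.5, -2.8]
gripper_width: 0.13
grip_force: 68.7
```

drive_tool(targets="0 0 3 0;0 0 2 0;0 0 0 0;0 0 0 0;0 0 0 0;0 0 0 0;0 0 0 0;0 0 0 0")

```text
time_s: 21.67
position: [599.3, 44.2, 257.6]
tool_rot: [-0.001, 0.679, 0.734, -0.001]
force: [0.7, 0.6, -2.9]
gripper_width: 0.129
grip_force: 69.5
```

Lifted. Cradle centre is about (540,-365.5) with its long axis at 77°, and scene and side agree with the 110 mm outer width check. I carry it over.

drive_tool(targets="-0.4 -2.5 0 -1.1;-0.4 -2.5 0 -1.1;-0.4 -2.5 0 -1.1;-0.4 -2.5 0 -1.1;-0.4 -2.5 0 -1.1;-0.4 -2.5 0 -1.1;-0.4 -2.5 0 -1.1;-0.4 -2.5 0 -1.1")

```text
time_s: 22.33
position: [567.5, -156.9, 258.7]
tool_rot: [-0.0, 0.734, 0.679, -0.0]
force: [0.6, -0.0, -3.6]
gripper_width: 0.124
grip_force: 69.4
```

drive_tool(targets="-0.4 -2.6 0 -1.1;-0.4 -2.6 0 -1.1;-0.4 -2.6 0 -1.1;-0.4 -2.6 0 -1.1;-0.4 -2.6 -1 -1.1;-0.4 -2.6 -2 -1.1;-0.4 -2.6 -2 -1.1;-0.1 -2.6 -2 -1.1")

```text
time_s: 23.0
position: [538.2, -365.0, 188.2]
tool_rot: [-0.0, 0.784, 0.621, -0.0]
force: [0.6, -1.0, -3.7]
gripper_width: 0.123
grip_force: 69.4
```

drive_tool(targets="0 0 -3 0;0 0 -3 0;0 0 -2 0;0 0 -1 0;0 0 0 0;0 0 0 0;0 0 0 0;0 0 0 0")

```text
time_s: 23.67
position: [540.5, -364.7, 101.4]
tool_rot: [0.002, 0.784, 0.621, 0.0]
force: [0.0, 0.0, -3.9]
gripper_width: 0.13
grip_force: 69.3
```

```bash
python3 - <<'E'
from h import *
s=snap('scene','s8');d=snap('side','d8');o=ctrl.observe();print(o['time_s'],o['position'],o['tool_rot'],o['force'])
# light grey block vs black tray edges
for n,c in(('s',s),('d',d)):
    print(n,w2px(c,(540,-365.5,5)))
E
```

```text
23.7667 [ 540.08906635 -364.39769943  101.16900902] [1.65632113e-03 7.83580369e-01 6.21288102e-01 3.94471326e-04] [ 0.26376246 -0.47360496 -3.77865089]
s [271.73415518 218.60082848]
d [342.39129833 239.68599163]
```

drive_tool(targets="0 0 -1.5 0;0 0 -1.5 0;0 0 -1 0;0 0 -0.5 0;0 0 -0.4 0;0 0 -0.1 0;0 0 0 0;0 0 0 0")

```text
time_s: 24.43
position: [538.9, -363.6, 51.0]
tool_rot: [0.0, 0.784, 0.621, 0.0]
force: [-2.9, 3.1, 5.7]
gripper_width: 0.126
grip_force: 70.8
```

drive_tool(targets="0 0 0 0;0 0 0 0;0 0 0 0;0 0 0 0;0 0 0 0;0 0 1 0;0 0 3 0;0 0 3 0", claw=40)

```text
time_s: 25.1
position: [537.9, -363.0, 118.8]
tool_rot: [-0.002, 0.784, 0.621, -0.001]
force: [0.9, -0.8, 0.3]
gripper_width: 0.398
grip_force: 0.0
```

drive_tool(targets="0 0 4 0;0 0 4 0;0 0 4 0;0 0 2 0;0 0 0 0;0 0 0 0;0 0 0 0;0 0 0 0")

```text
time_s: 25.77
position: [538.0, -363.0, 257.4]
tool_rot: [-0.002, 0.784, 0.621, -0.0]
force: [0.1, 0.1, 0.2]
gripper_width: 0.397
grip_force: 0.0
```

```bash
python3 - <<'E'
from h import *
w=snap('wrist','w9');d=snap('side','d9');s=snap('scene','s9');o=ctrl.observe();print(o['time_s'],o['position'],o['force'])
# battery block: bright blob in wrist view near expected
p=w2px(w,(540,-364.5,42));print('expected block-top centre',p)
im=w['img'];x0,y0=int(p[0])-70,int(p[1])-70
g=im[y0:y0+140,x0:x0+140].max(2)
np.set_printoptions(linewidth=250);print(g[::7,::7])
# key: compare s9/s4 and d9/d4 patches
for a,b,bx in(('s9','s5',(300,240,340,300)),('d9','d4',(262,230,292,262))):
    A,B=[load(k)['img'][bx[1]:bx[3],bx[0]:bx[2]].astype(float) for k in(a,b)];print(np.abs(A-B).mean())
E
```

```text
25.9167 [ 538.34299832 -363.30598655  257.38236725] [ 0.36861946 -1.11783026 -0.03713498]
expected block-top centre [323.8440027  204.38260539]
[[222 210  62  58  58  60  61  48  49  36  44  49 106 162 207 127 215 213 211 217]
 [226 222  67  35  57  58  43  47  62  61  49  51  51  52  56  55  63  66  55  26]
 [221 225  65  35  56  58  59  59  61  61  62  64  64  66  66  66  70  69  27  25]
 [225 220  63  37  56  29  53  56  54  56  54  55  55  55  59  68  67  67  25  34]
 [214 217  67  34  53  27 206 207 206 209 209 210 212 213 213  66  68  66  19  24]
 [217 217  65  34  52  28 205 205 206 206 210 211 210 212 212  64  65  65  16  27]
 [191 195  78  27  51  28 203 205 206 205 208 208 211 210 212  62  61  63  10  37]
 [ 95  97  58  27  45  26 201 204 117  48  19  78 208 209 210  60  62  62   9  43]
 [ 97  94  46  11  15  17 196 203 116  42  53  48 206 249 234  60  59  61  18  42]
 [100  95  61  13  16  15 159 169 114  41  54  48 206 249 217  57  59  60  31  53]
 [ 98  96  58  12  15  15  87 169  81  32  51  46 204 249 229  57  56  55  52  79]
 [ 95 188  59  22  17  16  81 169  81  32  40  44 198 250 228  54  54  29  53 110]
 [190 189  83  20  44  25 162 168  80  30  38  79 174 249 191  43  54  27  54 130]
 [191 193  86  21  43  21 190 173 161  33  37  78 173 174 167  43  44  14  53 144]
 [187 191  81  20  41  22 184 195 195  72  36  78 171 172 165  42  41  15  44 133]
 [187 194 126  14  40  40 184 193 194 194 195 169 169 171 162  39  41  14  21 145]
 [182 182 134  16  40  41  41  40  33  33  35  37  37  38  38  40  39  14  18 162]
 [189 217 125  16  38  40  39  40  31  33  34  34  36  35  37  38  39  15  14 168]
 [187 209 126  15  35  37  38  38  33  33  33  34  33  34  35  35  37  13  16 166]
 [216 211 146  11  11  12  10  10  11   9  10   8   7  12   9  12  10  11  15 168]]
3.966111111111111
13.269791666666666
```

The battery block sits square and centred in the tray, and the key patch is unchanged, so I hand it in.

```bash
python3 -c "
from bench import ctrl
print(ctrl.sign_off())"
```

```text
the job is handed in; nothing more can be done
None
```

I handed the job in at about 26 s of the 69 s allowed; sign-off returned no verdict. By the last camera and force checks, the key is dropped in the lock with the latch swung about 1.5 rad, the cover lies flat on the mat handle up, and the battery stands centred in the black cradle; I saw no contact with a bystander but did not measure them at the end.

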